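Re-sort the fruit corers in the graded rack

ROBOT

A 6-joint arm with a two-finger parallel gripper is mounted at the origin on the work surface. World frame = base frame: x ahead of the robot, y to its left, z up, the work surface at z = 0. Lengths are in m, angles in rad, forces in N, time in s.
With the tool pointing down it reaches from about 0.3 to 0.775 m from the base axis. Payload 14.6 kg.
Tool frame: the origin (TCP) lies at the centre of the arm's flange, where the gripper is bolted on; the fingertips stand 199 mm ahead of it and the grasp point (between the pads) lies ctrl.tcp_to_grasp ahead of it (ctrl.tcp_to_grasp is the distance from the TCP to the grasp point, in m); z points along the fingers, y is the line along which they close (so a half turn about z gives the same grasp; the last joint's range is limited). The gripper opens to 94 mm and grips with 3 to 60 N. Pads are 16 mm wide; open, the fingers measure 119 mm over their backs; the gripper's body (75 mm by 177 mm) begins 78 mm behind the grasp point.
Start: joints at [-1.339, 0.3, 1.521, -0, 1.321, -0.067], TCP at [0.162, -0.526, 0.405] pointing down, gripper open.
Joint ranges: [-3.03, 3.03], [-0.79, 2.21], [0.23, 2.52], [-1.04, 4.18], [0, 3.07], [-2.55, 2.55]. Speed limits (rad/s): [2.22, 2.22, 2.57, 3.14, 3.14, 3.14].

INTERFACE

Orientations are given as [roll, pitch, yaw] about the fixed x, y, z axes, in that order (R = Rz(yaw) Ry(pitch) Rx(roll)).
In Python, from station import ctrl gives the robot as it stands. The module is installed in compiled form; this text tells all that it offers.
- The arm moves only by the shell command python3 -m jog 'ROWS' [OPENING] [FORCE]. ROWS is JSON, a list of rows, each a list of 6 numbers: the shift along the tool's x, y, z in cm, then the turn, a rotation vector about the tool's x, y, z in rad. In form: [[tx, ty, tz, ax, ay, az], ...]. A call has 1 to 8 rows; each row is the pose to reach, as a shift and turn from the pose commanded when the call began, along the tool's axes at that moment; what a row does not reach only later rows make up. A row lasts 1/10 s, in which the tool goes at most 50 mm and 8.59 degrees, less where a joint would pass 70% of its speed; a pose out of reach is approached as far as the arm can. A call with a gripper value outside its range is refused whole. OPENING is the opening in per cent of the stroke, from 0 (shut) to 100 (fully open), set as the call begins (- or left out, the last holds). The fingers move at their own pace and stop on an object; FORCE is the grip in N (left out, the last holds). Time passes only in rows, so rows that repeat a pose let the fingers close. It gives the time, the measured TCP pose, the force, the opening and the grip force at its end, in the units of the state.
- ctrl.get_obs(): the state, without advancing time (a new reading comes with each control period).
- ctrl.camera(name): name is "scene" or "top" or "wrist"; returns a dict with "img" (480x640x3 uint8, blue, green, red), "intrinsics" (3x3 intrinsics, pixels), "R" (3x3) and "t" (3): a world point X has camera coordinates R X + t. Camera axes: x right, y down, z forward; pixel columns grow to the right and rows downward; lengths in m; the calibration is good to about 2 mm. A picture is of the moment at which its call begins. There is no depth.
- ctrl.hand_in(): hands the job in; it is judged then, once.
The state is a dict: "time_s": time; "qpos": joint angles; "joint_vel": joint speeds; "tau": joint torques, N m; "ee_pos": TCP position; "eef_rot": TCP orientation; "force": force on the tool from outside, world axes, zero at the start; "moment": the same for the moment, N m; "grip_width": finger opening in m; "grip_force": force on a finger pad.
Only numpy, scipy, OpenCV 4.12 (cv2) and the standard library are available. Lean on these libraries where they do the work, as an engineer would, in place of code of your own. Each camera call takes 0.05 s, during which the arm holds its last target. There are 200 camera calls.

TASK

Two fruit corers are not where they belong: one sits in a hole of the sloping steel rack that is too big for it, the other stands on the drawer floor. Put both away, each barrel down and fully home, handle resting on the rack, in the hole that its own barrel fits. Do not disturb the smallest corer, which is already in its hole, nor shift or knock over the other things in the drawer.

Things in the scene. Friction and masses are not known exactly. Their poses are not given: they have to be found in the camera images.
- corer20_center (a point): Fruit corer, in the 25 mm hole at the start (3.5 mm play), shoulder on the deck. Round steel barrel 20 mm across, 46 mm long (foot chamfer 2.5 mm), under a round wooden handle 40 mm across, 46 mm long; 0.09 to 0.15 kg. Point: its centre, on the axis at the shoulder where barrel meets handle; z from barrel to handle.
- corer25_center (a point): Fruit corer, the one standing barrel down on the drawer floor, to the left or right of the rack. Round steel barrel 25 mm across, 46 mm long (foot chamfer 2.5 mm), under a round wooden handle 40 mm across, 46 mm long; 0.09 to 0.15 kg. Point: its centre, on the axis at the shoulder where barrel meets handle; z from barrel to handle.
- corer15_center (a point): Fruit corer, the smallest, already fully home in its own hole: leave it. Round steel barrel 15 mm across, 46 mm long (foot chamfer 2.5 mm), under a round wooden handle 40 mm across, 46 mm long; 0.09 to 0.15 kg. Point: its centre, on the axis at the shoulder where barrel meets handle; z from barrel to handle.
- corer20: the same corer as corer20_center, at the centre of its barrel's foot; z along the axis towards the handle
- corer25: the same corer as corer25_center, at the centre of its barrel's foot; z along the axis towards the handle
- hole15 (a point): The smallest hole of the row: through hole for a 15 mm barrel, bore 17 mm. Point: centre of its mouth on the deck's top face. z: out of the hole, square to the deck, leaning 30 degrees from vertical away from the robot; y: along the row to the smaller holes; x: down the slope. A seated corer has its centre here and its z along this z.
- hole20 (a point): the second smallest hole of the row: through hole for a 20 mm barrel, bore 22 mm. Point: centre of its mouth on the deck's top face. z: out of the hole, square to the deck, leaning 30 degrees from vertical away from the robot; y: along the row to the smaller holes; x: down the slope. A seated corer has its centre here and its z along this z.
- hole25 (a point): the second largest hole of the row: through hole for a 25 mm barrel, bore 27 mm. Point: centre of its mouth on the deck's top face. z: out of the hole, square to the deck, leaning 30 degrees from vertical away from the robot; y: along the row to the smaller holes; x: down the slope. A seated corer has its centre here and its z along this z.
- hole30 (a point): the largest hole of the row: through hole for a 30 mm barrel, bore 32 mm. Point: centre of its mouth on the deck's top face. z: out of the hole, square to the deck, leaning 30 degrees from vertical away from the robot; y: along the row to the smaller holes; x: down the slope. A seated corer has its centre here and its z along this z.
- rack: Fixed rack: stand 100 x 310 mm, steel deck 85 mm (down the slope) x 310 x 22 mm, sloping down 30 degrees away from the robot. Holes 55 mm apart, mouths 80 mm above the floor, deck's top edge 101 mm. Beyond the smallest hole two narrow slots; the outer, 83 mm off, holds a fixed flat spoon standing 60 mm out of the deck. Origin under the stand's middle; z up, x away from the robot, y to the spoon
- spice_jar: bystander: glass spice jar with steel cap, 42 mm across, 85 mm tall, on the other side of the rack from the standing corer; origin under its centre
- egg_cup: bystander: white ceramic egg cup, 48 mm across, 50 mm tall, between robot and rack; origin under its centre
- glass_bowl: bystander: small glass bowl, 110 mm across, 50 mm tall, beyond the rack; origin under its centre
- straw_cup: bystander: purple flip-top straw cup, 70 mm across, 104 mm tall, left of the rack; origin under its centre
Mind the look-alikes: they are no part of the job. Leave any purple look-alike of the corer25 alone.

How it is judged:
At the end, for the whole second after the job is handed in: Corer 20 and corer 25 are each at rest and let go, barrel down in their own hole: the corer's centre within 6 mm of the hole's mouth and its axis within 0.12 rad of the hole's (distance between corer20_center and hole20 below 0.006 m and angle between the z axis of corer20_center and the z axis of hole20, either way round below 0.12 rad and angle between each of corer20_center, corer25_center's own z axis and vertical below 0.75 rad and linear speed of each of corer20, corer25 below 0.02 m/s and distance between corer25_center and hole25 below 0.006 m and angle between the z axis of corer25_center and the z axis of hole25, either way round below 0.12 rad); the robot touches nothing.
It fails at once if the smallest corer was disturbed: moved more than 10 mm (distance of corer15_center from where it was at the start of the episode above 0.01 m).
It fails at once if the egg cup was shifted more than 20 mm or knocked over (distance of egg_cup from where it was at the start of the episode above 0.02 m or angle between egg_cup's own z axis and vertical above 0.5 rad).
It fails at once if the spice jar was shifted more than 20 mm or knocked over (distance of spice_jar from where it was at the start of the episode above 0.02 m or angle between spice_jar's own z axis and vertical above 0.5 rad).
It fails at once if the glass bowl was shifted more than 20 mm or knocked over (distance of glass_bowl from where it was at the start of the episode above 0.02 m or angle between glass_bowl's own z axis and vertical above 0.5 rad).
It fails at once if the straw cup was shifted more than 20 mm or knocked over (distance of straw_cup from where it was at the start of the episode above 0.02 m or angle between straw_cup's own z axis and vertical above 0.5 rad).
It also fails if it takes over 72 s, if anything falls off the work surface, if the arm or the gripper's body presses on something with over 40 N, if the wrist force passes 120 N, or if a joint passes its speed limit or range.

## Working session

There is one attempt and no reset: what is moved stays moved. The work goes in short steps, Python scripts to look and compute and a shell command to move; the robot and the scene stay as the last step left them, time stands still between calls to the robot, and variables do not carry over. Pictures are saved under pics/ and viewed, at most 10 in all, crops included, and the job is handed in when it is done.

```bash
mkdir -p pics
python3 - <<'E'
from station import ctrl
import cv2,numpy as np
for n in("scene","top"):
    c=ctrl.camera(n); cv2.imwrite(f"pics/{n}0.png",c["img"]); np.savez(f"{n}0.npz",**c)
    print(n,(-c["R"].T@c["t"]).round(3),c["R"].round(2).tolist(),c["intrinsics"].round(0).tolist())
print(ctrl.tcp_to_grasp); print(ctrl.get_obs())
E
```

```text
scene [1.125 0.215 0.713] [[-0.42, 0.91, 0.01], [0.67, 0.32, -0.67], [-0.61, -0.27, -0.75]] [[502.0, 0.0, 318.0], [0.0, 502.0, 235.0], [0.0, 0.0, 1.0]]
top [ 0.35  -0.026  1.273] [[-0.0, -1.0, -0.02], [-0.98, 0.0, -0.19], [0.19, 0.02, -0.98]] [[558.0, 0.0, 314.0], [0.0, 558.0, 239.0], [0.0, 0.0, 1.0]]
0.1804
{'time_s': 0.1, 'qpos': array([-1.33860815e+00,  3.00419359e-01,  1.52154425e+00,  9.75167022e-08,
        1.32071499e+00, -6.66110612e-02]), 'joint_vel': array([-0.00039474, -0.00036708, -0.00169103,  0.00137479,  0.00149497,
       -0.00088342]), 'tau': array([ 1.84090430e-03, -5.32643938e+01, -3.53283298e+01,  7.09692109e-02,
        2.33749469e-02, -7.70705014e-05]), 'ee_pos': array([ 0.16188838, -0.52559833,  0.40413018]), 'eef_rot': array([-3.14050912e+00, -7.23767011e-05,  2.98799170e-01]), 'force': array([0.67425207, 0.00710317, 0.42884279]), 'moment': array([0.02293234, 0.02704702, 0.01912849]), 'grip_force': 0.0, 'grip_width': 0.09409182066534041}
```

View pics/top0.png

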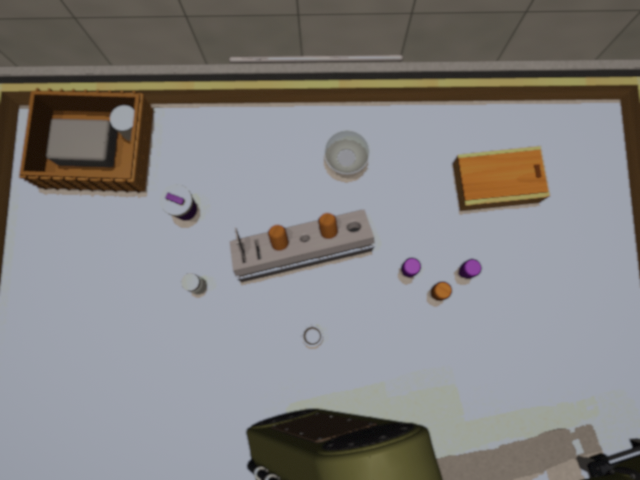

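View pics/scene0.png

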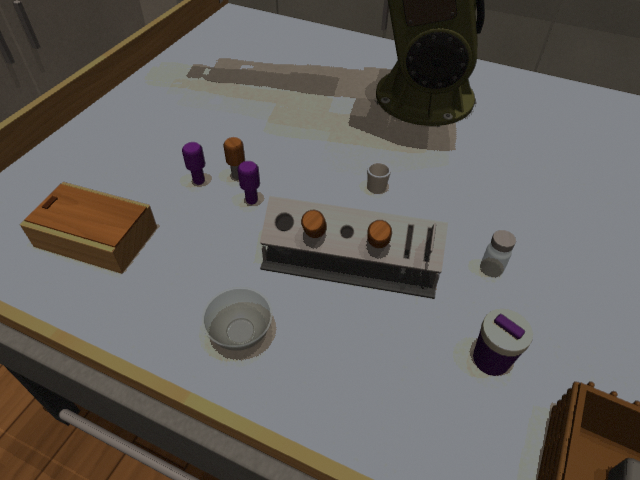

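Top view: the rack runs from the hole30 mouth (353,226) to the spoon (240,240). corer20 is at (328,225), the empty hole20 at (304,238) and corer15 at (278,237).
Candidates for corer25 are orange (441,290), purple (411,267) and purple (472,268). The orange one fits because it has a wooden handle. I'll confirm it in a crop.

```bash
cat > h.py <<'E'
import cv2,numpy as np
def ray(c,p):
    K,R,t=c["intrinsics"],c["R"],c["t"]
    d=R.T@np.linalg.solve(K,[p[0],p[1],1.]); return -R.T@t,d/np.linalg.norm(d)
def plane(c,p,z):
    o,d=ray(c,p); return o+d*(z-o[2])/d[2]
def tri(c1,p1,c2,p2):
    A=[];b=[]
    for c,p in((c1,p1),(c2,p2)):
        o,d=ray(c,p);M=np.eye(3)-np.outer(d,d);A.append(M);b.append(M@o)
    return np.linalg.lstsq(np.vstack(A),np.hstack(b),rcond=None)[0]
def proj(c,X):
    u=c["intrinsics"]@(c["R"]@np.asarray(X)+c["t"]); return u[:2]/u[2]
def blob(mask,seed):
    n,l,s,cc=cv2.connectedComponentsWithStats(mask.astype(np.uint8))
    k=min((i for i in range(1,n) if s[i,4]>8),key=lambda i:np.hypot(*(cc[i]-seed)))
    return cc[k],s[k]
def hsv(c): return cv2.split(cv2.cvtColor(c["img"],cv2.COLOR_BGR2HSV))
def orange(c):
    H,S,V=hsv(c); return (H<18)&(S>150)&(V>60)
E
python3 - <<'E'
from h import *
T,S=[dict(np.load(f"{n}0.npz")) for n in("top","scene")]
st={"c25":((441,290),(234,150)),"c20":((328,225),(313,223)),"c15":((278,237),(379,233))}
for k,(a,b) in st.items():
    p,s1=blob(orange(T),a);q,s2=blob(orange(S),b);print(k,p.round(1),s1,q.round(1),s2,tri(T,p,S,q).round(4))
for k,(a,b) in {"h30":((353,226),(284,221)),"h20":((304,238),(347,231))}.items():
    r=[]
    for c,x,w in((T,a,9),(S,b,13)):
        g=cv2.cvtColor(c["img"],cv2.COLOR_BGR2GRAY).astype(int);m=np.zeros(g.shape,bool)
        win=g[x[1]-w:x[1]+w,x[0]-w:x[0]+w];th=(win.min()+np.median(win))/2
        m[x[1]-w:x[1]+w,x[0]-w:x[0]+w]=win<th
        p,s=blob(m,x);r.append(p);print(k,p.round(1),s,plane(c,p,.08).round(4))
    print(tri(T,r[0],S,r[1]).round(4))
for k,p,z in(("egg",(312,336),.05),("jar",(191,283),.085),("bowl",(347,150),.04),("p1",(411,267),.09),("p2",(472,268),.09),("cup",(179,202),.1)):print(k,plane(T,p,z).round(3))
a=cv2.resize(T["img"][200:320,230:490],None,fx=3,fy=3,interpolation=3)
b=cv2.resize(S["img"][120:270,170:460],None,fx=780/290,fy=780/290,interpolation=3)
a=cv2.resize(a,(630,290));b=cv2.resize(b,(600,310));o=np.zeros((600,630,3),np.uint8);o[:290]=a;o[290:,:600]=b
cv2.imwrite("pics/crop.png",o)
E
```

```text
c25 [441.5 290.6] [433 283  18  17 222] [232.7 143.6] [224 138  18  13 165] [ 0.4631 -0.2681  0.0861]
c20 [327.7 225.6] [319 214  18  24 324] [312.5 220.1] [302 211  22  20 336] [ 0.6012 -0.028   0.1046]
c15 [278.  237.3] [269 226  19  24 324] [379.4 230.4] [369 221  22  20 350] [0.5757 0.0797 0.1046]
h30 [354.  228.4] [348 224  12   8  52] [ 0.5999 -0.0854  0.08  ]
h30 [283.9 221.5] [275 213  19  18 267] [ 0.6043 -0.081   0.08  ]
[ 0.6004 -0.0845  0.075 ]
h20 [304.4 238.3] [300 235  10   7  53] [0.5784 0.0229 0.08  ]
h20 [346.6 231.3] [340 225  14  13 137] [0.5789 0.0259 0.08  ]
[0.5782 0.0242 0.0787]
egg [0.369 0.007 0.05 ]
jar [0.481 0.266 0.085]
bowl [ 0.794 -0.074  0.04 ]
p1 [ 0.513 -0.205  0.09 ]
p2 [ 0.511 -0.334  0.09 ]
cup [0.656 0.296 0.1  ]
```

View pics/crop.png

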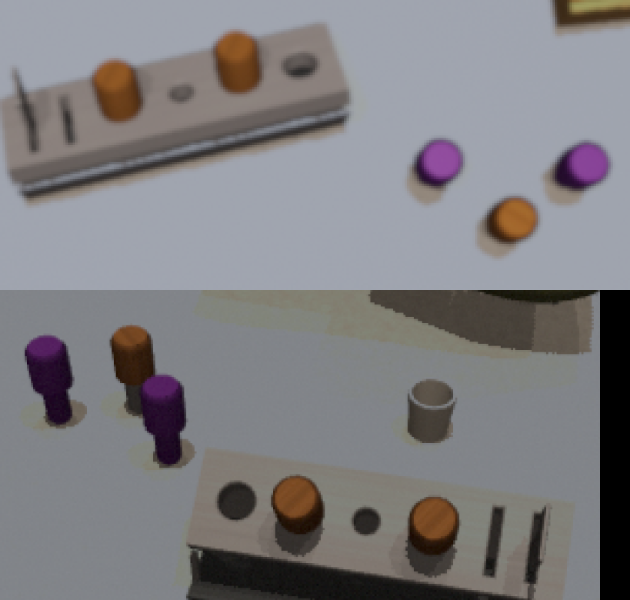

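The crop confirms it: only the orange corer (top 441,290; scene 233,144) has a wooden handle on a steel barrel. Both look-alikes are purple all over. First I'll work out the moves to a pre-grasp above corer20.

```bash
cat >> h.py <<'E'
from scipy.spatial.transform import Rotation as Ro
YAW=.232; ROW=np.array([-np.sin(YAW),np.cos(YAW),0]); DN=np.array([np.cos(YAW),np.sin(YAW),0])
ZH=.5*DN+np.array([0,0,3**.5/2]); UP=np.array([0,0,1.])
def tool(ax): return np.stack([ROW,np.cross(-ax,ROW),-ax],1)
def row(o,gp,ax,G=.1804):
    R0=Ro.from_euler("xyz",o["eef_rot"]).as_matrix();R1=tool(ax)
    tcp=np.asarray(gp)-G*R1[:,2]
    r=np.r_[100*R0.T@(tcp-o["ee_pos"]),Ro.from_matrix(R0.T@R1).as_rotvec()]
    return r.round(3).tolist()
H25=np.array([.588,-.031,.080])
def state(o):
    R0=Ro.from_euler("xyz",o["eef_rot"]).as_matrix(); return o["ee_pos"]+.1804*R0[:,2],R0
E
python3 - <<'E'
from h import *
from station import ctrl
o=ctrl.get_obs();print(row(o,[.45,-.2,.25],UP));print(row(o,H25+.09*ZH,ZH))
E
```

```text
[37.119, -22.639, -2.6, -0.001, -0.001, -1.504]
[68.772, -33.813, 9.037, 0.419, -0.394, -1.466]
```

```bash
python3 -m jog '[[37.1,-22.6,-2.6,0,0,-1.504],[37.1,-22.6,-2.6,0,0,-1.504],[37.1,-22.6,-2.6,0,0,-1.504],[37.1,-22.6,-2.6,0,0,-1.504],[37.1,-22.6,-2.6,0,0,-1.504],[37.1,-22.6,-2.6,0,0,-1.504],[37.1,-22.6,-2.6,0,0,-1.504],[37.1,-22.6,-2.6,0,0,-1.504]]' 100 30
python3 -m jog '[[0,0,0,0,0,0]]' >/dev/null
python3 - <<'E'
from h import *
from station import ctrl
o=ctrl.get_obs();print(o["qpos"].round(2),row(o,[.45,-.2,.25],UP),row(o,H25+.09*ZH,ZH))
E
```

```text
time_s: 0.9
ee_pos: [0.4276, -0.2249, 0.4286]
eef_rot: [-3.141, -0.0, 1.505]
force: [-0.8, -0.7, 0.9]
grip_width: 0.0939
grip_force: 0.0
[-0.56  0.13  1.67  0.    1.34 -0.49] [2.422, 1.938, -0.173, 0.001, -0.001, -0.293] [24.039, 27.613, 11.475, 0.52, -0.077, -0.286]
```

```bash
python3 -m jog '[[24,27.6,11.5,0.52,-0.077,-0.286],[24,27.6,11.5,0.52,-0.077,-0.286],[24,27.6,11.5,0.52,-0.077,-0.286],[24,27.6,11.5,0.52,-0.077,-0.286],[24,27.6,11.5,0.52,-0.077,-0.286],[24,27.6,11.5,0.52,-0.077,-0.286],[24,27.6,11.5,0.52,-0.077,-0.286],[24,27.6,11.5,0.52,-0.077,-0.286]]'
python3 -m jog '[[0,0,0,0,0,0],[0,0,0,0,0,0]]' >/dev/null
python3 - <<'E'
from h import *
from station import ctrl
o=ctrl.get_obs();print(o["qpos"].round(2),row(o,H25+.09*ZH,ZH))
c=ctrl.camera("wrist");np.savez("w1.npz",**c);cv2.imwrite("pics/w1.png",c["img"])
for k in(55,0,-55,-110): print(k,proj(c,H25+ROW*k*-.001*-1).round(1))
E
```

```text
time_s: 1.8
ee_pos: [0.7206, -0.0058, 0.3112]
eef_rot: [-2.616, -0.0, 1.792]
force: [-0.6, -0.3, 0.4]
grip_width: 0.0939
grip_force: 0.0
[-0.05  0.86  0.9  -0.14  1.89 -0.28] [0.75, 0.088, -0.268, -0.002, -0.006, -0.01]
55 [325.2 169.7]
0 [325.9 244.4]
-55 [326.5 310.7]
-110 [327.1 369.9]
```

View pics/w1.png

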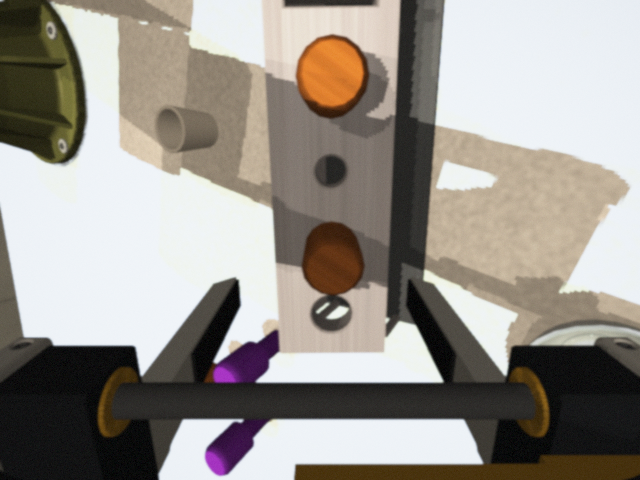

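The wrist view shows hole20 at about (330,170), hole30 at about (331,313), and corer20 between the open fingers. My predictions are about 5 px too low in x (downslope), so I'll refine them.

Run:
```python
from h import *
c=dict(np.load("w1.npz"));g=cv2.GaussianBlur(cv2.cvtColor(c["img"],cv2.COLOR_BGR2GRAY),(3,3),0)
for n,(x,y),w in(("h20",(330,170),24),("h30",(331,313),26)):
    s=g[y-w:y+w,x-w:x+w]; med=np.percentile(s,60)
    m=(s<.72*med).astype(np.uint8)
    cs,_=cv2.findContours(m,0,1); k=max(cs,key=cv2.contourArea);k=cv2.convexHull(k)
    e=cv2.fitEllipse(k); p=np.array(e[0])+[x-w,y-w]
    o,d=ray(c,p); X=plane(c,p,.08); print(n,med,p.round(1),np.round(e[1],1),X.round(4),"pred dn,row off", ((X-H25)@DN).round(4),((X-H25)@ROW).round(4))
m=orange(c);H,S,V=hsv(c)
for n,pr in(("c15",110),("c20",0)):
    top=H25+ROW*pr/1000+.046*ZH
    print(n,proj(c,top).round(1),[blob(m,proj(c,top))[i].round(1) for i in(0,1)])
print(V[250:300:6,333], V[76,290:375:6])
```

```text
h20 116.0 [330.5 170.5] [31.7 32.8] [0.5796 0.0231 0.08  ] pred dn,row off 0.0043 0.0545
h30 180.0 [332.3 299.3] [48.1 65.9] [ 0.6032 -0.0724  0.08  ] pred dn,row off 0.0053 -0.0438
c15 [324.6  71.9] [array([331.6,  73.7]), array([ 297,   36,   71,   76, 4194], dtype=int32)]
c20 [326.4 266.1] [array([331.6, 262.2]), array([ 303,  223,   60,   72, 2898], dtype=int32)]
[99 99 94 88 97 94 97 94 37] [227 157 206 226 217 223 221 218 216 214 222 231 186  71 100]
```

```bash
sed -i 's/^H25=.*/H25=np.array([.5914,-.0302,.080])/' h.py
python3 - <<'E'
from h import *
from station import ctrl
o=ctrl.get_obs();print(row(o,H25+.09*ZH,ZH),row(o,H25+.027*ZH,ZH))
E
```

```text
[0.801, 0.486, -0.359, -0.001, -0.006, -0.011] [0.765, 0.491, 5.941, -0.001, -0.006, -0.011]
```

```bash
python3 -m jog '[[0.8,0.49,-0.3,0,-0.006,-0.011],[0.8,0.49,0.5,0,-0.006,-0.011],[0.78,0.49,2.5,0,-0.006,-0.011],[0.77,0.49,4.5,0,-0.006,-0.011],[0.77,0.49,5.9,0,-0.006,-0.011],[0.77,0.49,5.9,0,-0.006,-0.011],[0.77,0.49,5.9,0,-0.006,-0.011]]'
python3 - <<'E'
from h import *
from station import ctrl
o=ctrl.get_obs();print(row(o,H25+.027*ZH,ZH))
E
```

```text
time_s: 2.75
ee_pos: [0.6928, -0.0055, 0.2608]
eef_rot: [-2.618, 0.0, 1.804]
force: [-0.1, 0.5, 1.7]
grip_width: 0.094
grip_force: 0.0
[-0.076, 0.001, 0.141, 0.0, 0.001, 0.001]
```

```bash
python3 -m jog '[[0,0,0,0,0,0],[0,0,0,0,0,0],[0,0,0,0,0,0],[0,0,0,0,0,0],[0,0,0,0,0,0],[0,0,0,0,0,0],[0,0,0,0,0,0],[0,0,0,0,0,0]]' 30 35
python3 - <<'E'
from h import *
from station import ctrl
o=ctrl.get_obs();print(row(o,H25+.027*ZH,ZH))
E
```

```text
time_s: 3.55
ee_pos: [0.6929, -0.0052, 0.26]
eef_rot: [-2.618, -0.0, 1.804]
force: [0.8, 0.1, -0.3]
grip_width: 0.0396
grip_force: 35.0
[-0.1, -0.05, 0.073, -0.0, 0.001, 0.001]
```

```bash
python3 -m jog '[[0,0,-1.5,0,0,0],[0,0,-4,0,0,0],[0,0,-6.5,0,0,0],[0,0,-6.5,0,0,0],[2.5,0,-6.5,0,0,0],[5.5,0,-6.5,0,0,0],[5.5,0,-6.5,0,0,0],[5.5,0,-6.5,0,0,0]]'
python3 - <<'E'
from h import *
from station import ctrl
o=ctrl.get_obs();g,R=state(o);print(o["grip_width"],row(o,H25+.055*ROW+.027*ZH,ZH))
c=ctrl.camera("scene");w=ctrl.camera("wrist");np.savez("s2.npz",**c);np.savez("w2.npz",**w)
f=g-.027*ZH-.046*ZH;print("shoulder,foot",*[proj(c,x).round(1) for x in(g-.027*ZH,f,H25+.055*ROW)])
x,y=proj(c,f).astype(int)
a=cv2.resize(c["img"][y-80:y+60,x-95:x+95],(760,560),interpolation=3);cv2.imwrite("pics/s2.png",a);print(x-95,y-80)
E
```

```text
time_s: 4.35
ee_pos: [0.7114, 0.056, 0.3152]
eef_rot: [-2.617, -0.0, 1.805]
force: [0.3, -0.3, -0.6]
grip_width: 0.0394
grip_force: 35.0
0.03940661310064496 [-0.122, -0.059, 6.46, -0.001, 0.001, 0.002]
shoulder,foot [344.4 222.1] [345.5 228.6] [345.2 230.7]
250 148
```

View pics/s2.png

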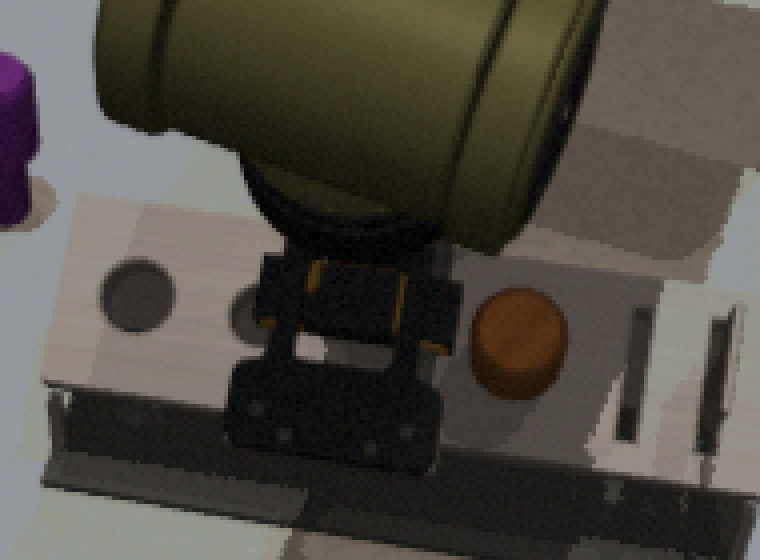

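```bash
python3 -m jog '[[-0.05,0,1,0,0,0],[-0.05,0,1.6,0,0,0],[-0.05,0,1.9,0,0,0],[-0.05,0,2.1,0,0,0],[-0.05,0,2.3,0,0,0],[-0.05,0,2.5,0,0,0],[-0.05,0,2.5,0,0,0]]'
python3 - <<'E'
from h import *
from station import ctrl
o=ctrl.get_obs();g,R=state(o);f=R.T@o["force"];print(f.round(1),o["moment"].round(2),row(o,H25+.055*ROW+.027*ZH,ZH))
E
```

```text
time_s: 5.15
ee_pos: [0.6997, 0.0524, 0.2945]
eef_rot: [-2.618, -0.0, 1.804]
force: [1.1, 0.5, -1.8]
grip_width: 0.0394
grip_force: 35.0
[0.2 1.9 0.9] [ 0.18 -0.77 -0.03] [-0.048, -0.047, 4.06, 0.0, 0.001, 0.001]
```

```bash
python3 -m jog '[[0,0,0.5,0,0,0],[0,0,1,0,0,0],[0,0,1.5,0,0,0],[0,0,2,0,0,0],[0,0,2.5,0,0,0],[0,0,3,0,0,0],[0,0,3.5,0,0,0],[0,0,3.5,0,0,0]]'
python3 - <<'E'
from h import *
from station import ctrl
o=ctrl.get_obs();g,R=state(o);f=R.T@o["force"];print(f.round(1),o["moment"].round(2),row(o,H25+.055*ROW+.027*ZH,ZH))
E
```

```text
time_s: 5.95
ee_pos: [0.6824, 0.0483, 0.2634]
eef_rot: [-2.617, -0.0, 1.804]
force: [2.8, 1.4, -7.8]
grip_width: 0.0393
grip_force: 35.0
[0.8 6.6 5.2] [ 0.51 -1.72 -0.01] [-0.052, -0.063, 0.474, -0.001, 0.0, 0.001]
```

```bash
python3 -m jog '[[0,0.03,0.2,0,0,0],[0,0.05,0.4,0,0,0],[0,0.05,0.5,0,0,0],[0,0.05,0.5,0,0,0]]'
python3 - <<'E'
from h import *
from station import ctrl
o=ctrl.get_obs();g,R=state(o);f=R.T@o["force"];print(f.round(1),o["moment"].round(2),row(o,H25+.055*ROW+.027*ZH,ZH))
E
```

```text
time_s: 6.35
ee_pos: [0.6806, 0.0479, 0.2598]
eef_rot: [-2.618, 0.0, 1.804]
force: [2.6, 0.8, -0.9]
grip_width: 0.0396
grip_force: 35.0
[ 0.2  2.8 -0.6] [ 0.21 -0.57 -0.12] [-0.045, -0.079, 0.073, -0.0, 0.001, 0.001]
```

```bash
python3 -m jog '[[0,0,0,0,0,0],[0,0,0,0,0,0],[0,0,0,0,0,0],[0,0,0,0,0,0],[0,0,-2,0,0,0],[0,0,-5,0,0,0],[0,0,-9,0,0,0],[0,0,-9,0,0,0]]' 100
python3 - <<'E'
from h import *
from station import ctrl
o=ctrl.get_obs();c=ctrl.camera("wrist");np.savez("w3.npz",**c);cv2.imwrite("pics/w3.png",c["img"])
print(o["grip_width"]);C=[.4631,-.2681]
print(row(o,C+[.25],UP)); print([proj(c,H25+ROW*k).round(1) for k in(.055,0)])
E
```

```text
time_s: 7.15
ee_pos: [0.7256, 0.0587, 0.343]
eef_rot: [-2.625, 0.002, 1.804]
force: [-0.3, -0.2, 0.5]
grip_width: 0.0936
grip_force: 0.0
0.09360864605800386
[-25.729, -33.081, 8.768, -0.516, 0.002, 0.001]
[array([322.1, 238.7]), array([322.2, 297.4])]
```

View pics/w3.png

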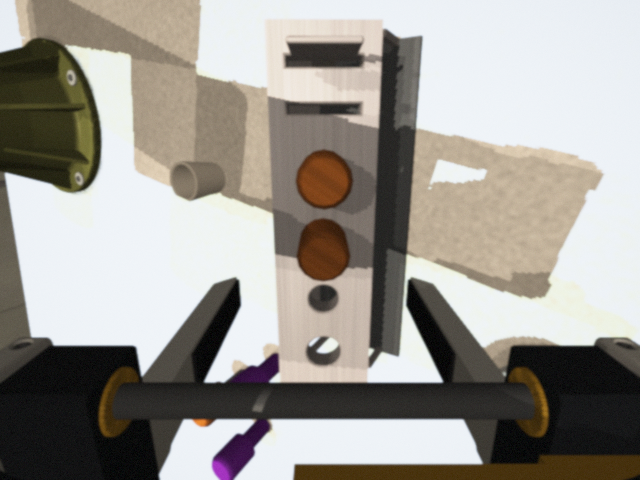

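The view shows corer20 seated next to corer15 with the same look. The empty hole25 is at (323,297), matching my prediction. Next is corer25.

```bash
python3 -m jog '[[-1,-1,-4,0,0,0],[-25.7,-33.1,8.8,-0.516,0,0],[-25.7,-33.1,8.8,-0.516,0,0],[-25.7,-33.1,8.8,-0.516,0,0],[-25.7,-33.1,8.8,-0.516,0,0],[-25.7,-33.1,8.8,-0.516,0,0],[-25.7,-33.1,8.8,-0.516,0,0],[-25.7,-33.1,8.8,-0.516,0,0]]' >/dev/null
python3 - <<'E'
from h import *
from station import ctrl
print(row(ctrl.get_obs(),[.4631,-.2681,.25],UP))
E
```

```text
[-4.661, -6.223, -1.315, -0.009, -0.001, 0.001]
```

```bash
python3 -m jog '[[-4.7,-6.2,-1.3,-0.009,0,0],[-4.7,-6.2,-1.3,-0.009,0,0],[-4.7,-6.2,-1.3,-0.009,0,0],[-4.7,-6.2,-1.3,-0.009,0,0]]' >/dev/null
python3 - <<'E'
from h import *
from station import ctrl
o=ctrl.get_obs();c=ctrl.camera("wrist");np.savez("w4.npz",**c);cv2.imwrite("pics/w4.png",c["img"])
m=orange(c);q=proj(c,[.4631,-.2681,.092]);p,s=blob(m,q)
print(q,p,s,plane(c,p,.090).round(4),row(o,[.4631,-.2681,.25],UP))
E
```

```text
[321.30446611 228.44235648] [322.84324324 228.74414414] [ 304  210   38   38 1110] [ 0.4647 -0.2686  0.09  ] [-0.014, -0.204, -0.013, 0.0, -0.001, 0.0]
```

View pics/w4.png

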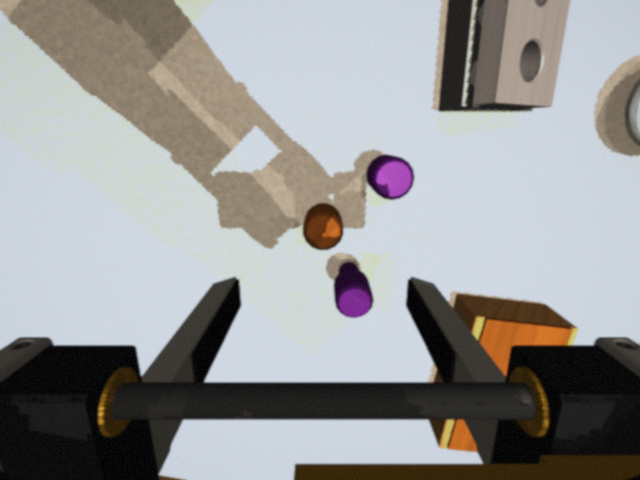

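The wrist view shows corer25's handle top at (323,229), with the purple look-alikes at (390,177) and (353,290). The fingers (240 and 408) pass clear of both.

Run:
```python
from h import *
from station import ctrl
print(row(ctrl.get_obs(),[.4649,-.2685,.073],UP))
```

```text
[-0.151, -0.105, 17.685, 0.0, -0.001, 0.001]
```

```bash
python3 -m jog '[[-0.15,-0.1,3,0,0,0],[-0.15,-0.1,7,0,0,0],[-0.15,-0.1,10,0,0,0],[-0.15,-0.1,10,0,0,0],[-0.15,-0.1,10,0,0,0]]' >/dev/null
python3 - <<'E'
from h import *
from station import ctrl
print(row(ctrl.get_obs(),[.4649,-.2685,.073],UP))
E
```

```text
[0.012, -0.075, 7.813, 0.001, -0.0, 0.003]
```

```bash
python3 -m jog '[[0,-0.05,3,0,0,0],[0,-0.05,6,0,0,0],[0,-0.05,7.8,0,0,0],[0,-0.05,7.8,0,0,0],[0,-0.05,7.8,0,0,0]]'
python3 - <<'E'
from h import *
from station import ctrl
print(row(ctrl.get_obs(),[.4649,-.2685,.073],UP))
E
```

```text
time_s: 9.45
ee_pos: [0.4652, -0.2693, 0.255]
eef_rot: [3.139, 0.002, 1.805]
force: [-0.3, -0.5, -0.4]
grip_width: 0.0939
grip_force: 0.0
[0.082, -0.014, 0.157, 0.003, 0.002, 0.002]
```

```bash
python3 -m jog '[[0,0,0,0,0,0],[0,0,0,0,0,0],[0,0,0,0,0,0],[0,0,0,0,0,0],[0,0,0,0,0,0],[0,0,0,0,0,0],[0,0,0,0,0,0],[0,0,0,0,0,0]]' 30 35
python3 - <<'E'
from h import *
from station import ctrl
print(row(ctrl.get_obs(),[.4649,-.2685,.073],UP))
E
```

```text
time_s: 10.25
ee_pos: [0.4646, -0.2692, 0.253]
eef_rot: [3.141, -0.0, 1.804]
force: [0.3, -0.7, -0.4]
grip_width: 0.0392
grip_force: 35.0
[0.06, 0.048, -0.036, 0.001, -0.0, 0.001]
```

```bash
python3 -m jog '[[0,0,-4,0,0,0],[0,0,-8,0,0,0],[0,0,-12,0,0,0],[0,0,-16,0,0,0],[0,0,-18,0,0,0],[0,0,-18,0,0,0]]'
python3 - <<'E'
from h import *
from station import ctrl
o=ctrl.get_obs();print(row(o,H25+.14*ZH,ZH),row(o,H25-.0006*ROW+.0926*ZH,ZH))
E
```

```text
time_s: 10.85
ee_pos: [0.4643, -0.2692, 0.4358]
eef_rot: [3.137, 0.004, 1.804]
force: [0.1, -1.7, -2.0]
grip_width: 0.0397
grip_force: 35.0
[20.314, 33.874, 7.913, 0.528, 0.004, 0.0] [20.272, 31.486, 12.008, 0.528, 0.004, 0.0]
```

```bash
python3 -m jog '[[20.3,33.9,7.7,0.524,0,0],[20.3,33.9,7.7,0.524,0,0],[20.3,33.9,7.7,0.524,0,0],[20.3,33.9,7.7,0.524,0,0],[20.3,33.9,7.7,0.524,0,0],[20.3,33.9,7.7,0.524,0,0],[20.3,33.9,7.7,0.524,0,0],[20.3,33.9,7.7,0.524,0,0]]'
python3 -m jog '[[0,0,0,0,0,0],[0,0,0,0,0,0]]' >/dev/null
python3 - <<'E'
from h import *
from station import ctrl
o=ctrl.get_obs();print(row(o,H25-.0006*ROW+.0926*ZH,ZH))
E
```

```text
time_s: 11.65
ee_pos: [0.7466, 0.0066, 0.3543]
eef_rot: [-2.617, -0.001, 1.805]
force: [0.1, -0.3, 0.5]
grip_width: 0.0391
grip_force: 35.0
[0.004, -0.085, 4.277, -0.004, 0.0, 0.003]
```

```bash
python3 -m jog '[[0,-0.08,2,0,0,0],[0,-0.08,4.2,0,0,0],[0,-0.08,5.2,0,0,0],[0,-0.08,5.8,0,0,0],[0,-0.08,6.1,0,0,0],[0,-0.08,6.4,0,0,0],[0,-0.08,6.7,0,0,0],[0,-0.08,6.7,0,0,0]]'
python3 - <<'E'
from h import *
from station import ctrl
o=ctrl.get_obs();g,R=state(o);f=R.T@o["force"];print(f.round(1),o["moment"].round(2),row(o,H25-.0006*ROW+.0266*ZH,ZH))
E
```

```text
time_s: 12.65
ee_pos: [0.7125, -0.003, 0.3012]
eef_rot: [-2.622, 0.001, 1.804]
force: [3.4, 1.7, 6.8]
grip_width: 0.0393
grip_force: 35.0
[ 0.9 -0.1 -7.8] [-0.1  -0.18  0.06] [0.081, 0.299, 4.664, 0.004, 0.002, 0.001]
```

```bash
python3 -m jog '[[0,0,0,0,0,0],[0,0,0,0,0,0]]'
python3 - <<'E'
from h import *
from station import ctrl
o=ctrl.get_obs();g,R=state(o);f=R.T@o["force"];print(f.round(1),o["moment"].round(2),row(o,H25-.0006*ROW+.0266*ZH,ZH))
c=ctrl.camera("scene");np.savez("s5.npz",**c);x,y=proj(c,H25).astype(int);print(x,y)
cv2.imwrite("pics/s5.png",cv2.resize(c["img"][y-60:y+60,x-80:x+80],(800,600),interpolation=3))
E
```

```text
time_s: 12.85
ee_pos: [0.7125, -0.0029, 0.3012]
eef_rot: [-2.622, 0.001, 1.804]
force: [3.8, 0.3, 7.9]
grip_width: 0.0395
grip_force: 35.0
[-0.6 -0.7 -8.7] [-0.13 -0.11  0.06] [0.076, 0.29, 4.665, 0.004, 0.002, 0.001]
313 225
```

View pics/s5.png

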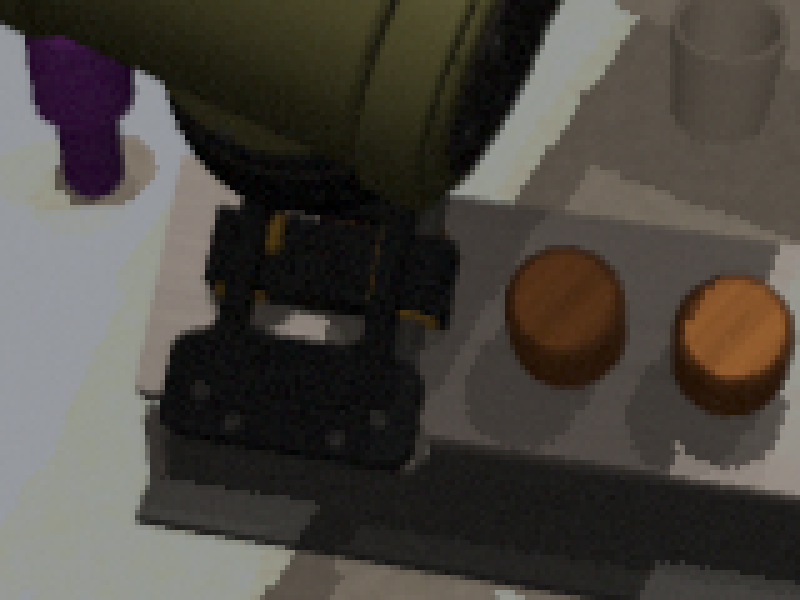

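The picture shows corer20 and corer15 both seated. The tool has ended up 3 mm upslope of hole25, so I'll lift a little, correct and retry.

```bash
python3 -m jog '[[0,0,-1,0,0,0],[0.08,0.29,-1,0,0,0],[0.08,0.29,-1,0,0,0],[0.08,0.29,-1,0,0,0],[0.08,0.29,-1,0,0,0]]' >/dev/null
python3 - <<'E'
from h import *
from station import ctrl
o=ctrl.get_obs();print(row(o,H25-.0006*ROW+.0266*ZH,ZH),o["force"].round(1))
E
```

```text
[-0.007, -0.07, 5.448, 0.0, 0.001, 0.001] [-0.5  1.4 -0.8]
```

```bash
python3 -m jog '[[0,0,0.5,0,0,0],[0,0,0.8,0,0,0],[0,0,1,0,0,0],[0,0,1.2,0,0,0],[0,0,1.4,0,0,0],[0,0,1.6,0,0,0],[0,0,1.6,0,0,0],[0,0,1.6,0,0,0]]'
python3 - <<'E'
from h import *
from station import ctrl
o=ctrl.get_obs();g,R=state(o);f=R.T@o["force"];print(f.round(1),o["moment"].round(2),row(o,H25-.0006*ROW+.0266*ZH,ZH))
E
```

```text
time_s: 14.2
ee_pos: [0.7117, -0.0021, 0.2924]
eef_rot: [-2.619, -0.0, 1.804]
force: [1.7, 2.2, -3.2]
grip_width: 0.0393
grip_force: 35.0
[1.7 3.5 1.8] [ 0.83 -0.92 -0.35] [-0.025, -0.076, 3.873, 0.001, 0.0, 0.002]
```

```bash
python3 -m jog '[[0,0,0.5,0,0,0],[0,0,1,0,0,0],[0,0,1.5,0,0,0],[0,0,2,0,0,0],[0,0,2.5,0,0,0],[0,0,3,0,0,0],[0,0,3.4,0,0,0],[0,0,3.4,0,0,0]]'
python3 - <<'E'
from h import *
from station import ctrl
o=ctrl.get_obs();g,R=state(o);f=R.T@o["force"];print(f.round(1),o["moment"].round(2),row(o,H25-.0006*ROW+.0266*ZH,ZH))
E
```

```text
time_s: 15.0
ee_pos: [0.695, -0.0059, 0.2629]
eef_rot: [-2.619, -0.001, 1.804]
force: [1.8, 4.9, -4.9]
grip_width: 0.0392
grip_force: 35.0
[4.3 5.  2.8] [ 1.11 -1.17 -0.51] [-0.043, -0.075, 0.457, 0.001, 0.0, 0.002]
```

```bash
python3 -m jog '[[0,0,0.2,0,0,0],[0,0,0.35,0,0,0],[0,0,0.45,0,0,0],[0,0,0.45,0,0,0]]'
python3 - <<'E'
from h import *
from station import ctrl
o=ctrl.get_obs();g,R=state(o);f=R.T@o["force"];print(f.round(1),o["moment"].round(2),row(o,H25-.0006*ROW+.0266*ZH,ZH))
E
```

```text
time_s: 15.4
ee_pos: [0.6931, -0.0063, 0.2601]
eef_rot: [-2.621, -0.0, 1.804]
force: [4.4, 6.9, 2.6]
grip_width: 0.039
grip_force: 35.0
[ 5.7  3.9 -5.2] [ 1.17 -0.84 -0.62] [-0.05, -0.044, 0.123, 0.003, 0.001, 0.002]
```

```bash
python3 -m jog '[[0,0,0,0,0,0],[0,0,0,0,0,0],[0,0,0,0,0,0],[0,0,0,0,0,0],[0,0,-2,0,0,0],[0,0,-5,0,0,0],[0,0,-9,0,0,0],[0,0,-9,0,0,0]]' 100
python3 -m jog '[[-5,-5,-5,0,0,0],[-15,-15,-5,0,0,0],[-25,-25,0,0,0,0],[-25,-25,0,0,0,0],[-25,-25,0,0,0,0],[-25,-25,0,0,0,0],[-25,-25,0,0,0,0],[-25,-25,0,0,0,0]]' >/dev/null
python3 - <<'E'
from h import *
from station import ctrl
T,S=ctrl.camera("top"),ctrl.camera("scene")
for n,k in(("c25",0),("c20",.055),("c15",.11)):
    X=H25+ROW*k+.028*ZH
    p,s=blob(orange(T),proj(T,X));q,s2=blob(orange(S),proj(S,X));Y=tri(T,p,S,q);print(n,p.round(1),s,q.round(1),s2,Y.round(4),((Y-H25)@ROW).round(4),((Y-H25)@ZH).round(4))
x,y=proj(S,H25).astype(int)
cv2.imwrite("pics/s6.png",cv2.resize(S["img"][y-90:y+90,x-100:x+140],(800,600),interpolation=3))
print(ctrl.get_obs()["force"].round(1))
E
```

```text
time_s: 16.2
ee_pos: [0.7378, 0.004, 0.3426]
eef_rot: [-2.626, 0.002, 1.804]
force: [0.2, 0.3, 0.1]
grip_width: 0.0936
grip_force: 0.0
c25 [328.2 225.5] [320 214  17  24 317] [312.1 219.9] [302 210  22  21 344] [ 0.6012 -0.0289  0.1046] -0.001 0.0262
c20 [303.1 231.8] [295 221  17  23 313] [345.4 224.7] [335 215  22  21 355] [0.5877 0.0252 0.1046] 0.0548 0.0259
c15 [277.9 237.2] [269 226  18  23 315] [379.4 230.4] [369 221  22  20 352] [0.5758 0.0798 0.1046] 0.1107 0.0264
[0.7 1.2 0.2]
```

View pics/s6.png

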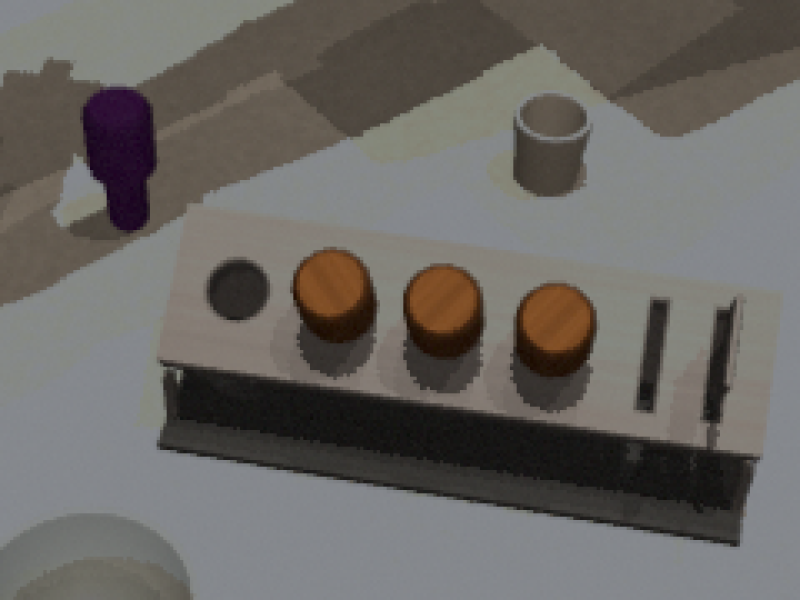

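The three corers stand level in one row at (333,295), (443,310) and (556,328). They measure the same height on the deck, and corer15 hasn't moved.

```bash
python3 -c "
from station import ctrl
print(ctrl.hand_in())"
```

```text
the job is handed in; nothing more can be done
None
```

I put corer20 in the 20 mm hole and corer25 in the 25 mm hole, and handed the job in. Both handles rest on the rack and measure level with corer15, which hasn't moved, but the hand-in returned no verdict.

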